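# Reload the sloping cartridge magazine

## Task

The gravity magazine is down to its last reagent cartridge. Draw its slide gate fully out, send the cartridge waiting on the loading deck and the one lying on the worktop down the sloping rail, both nose first like the one already inside, so that all three lie fully home, nose to tail, and push the gate fully shut behind them. Leave the dropper bottle, the timer and the label roll where they are.

Things in the scene. Friction and masses are not known exactly. Their poses are not given: they have to be found in the camera images.
- magazine: grey stand of the magazine, fixed on the worktop, base 392 x 104 mm. Origin: centre of the underside; x = the rail's downhill direction seen from above (roughly to the robot's right), y away from the robot, z up. Its loading deck is a level aluminium plate, top at z = 107 mm, from x = -188 (open rear edge) to -63 mm (the crest, where the rail begins), 112 mm wide
- crest (a point): middle of the loading deck's front edge (crest), on the deck's surface; axes as the stand's. Two fences on the deck, 9 mm high and 4 mm thick, funnel towards it: 100 mm apart at the rear (x = -118 mm from here), 60 mm apart from x = -14 mm to the crest. A cartridge pushed more than half its length over the crest tips down onto the slope
- rail: the magazine's aluminium rail, fixed, falling at 18 degrees; channel 60 mm wide, floor 250 mm long. Origin: on the floor at the foot of the stop, mid-channel; x downhill along the floor, y across, away from the robot, z square to the floor. Crest at x = -250 mm. Home is flat on the floor, nose downhill, touching the stop or the tail of the cartridge below: nose edges at x = 0, -72, -144 mm
- lip_mouth (a point): uphill end of the rail's overhanging lips, mid-channel on the floor (rail x = -175 mm; axes as the rail's). From here down to the stop lips cover the runner plates: underside 11 mm over the floor, top 14 mm, flared up to 21 mm at this end; the far lip reaches in to y = +13, the near one to y = -23 mm, so cartridges enter only nose downhill, their bodies standing up through the slot
- gate (a joint): slide gate: 9 mm square steel bar across the rail's mouth at rail x = -225 mm, 16 to 25 mm over the rail's floor, where it blocks the cartridges' bodies. 0 = shut, 0.057 m = fully drawn out towards the robot (rail -y). Stays where it is left (friction about 1.5 N). It shuts only when the three cartridges below it are home. Uphill of the lips the channel is open above, walls 9 mm high
- gate_knob (a point): gripping point of the gate's upright black knob, 24 mm above the knob's foot; knob 38 mm high, 13 to 19 mm in diameter, vertical, 64 mm in front of mid-channel when the gate is shut; moves with the gate; nothing stands within 25 mm up- or downhill of it
- cartridge_in: reagent cartridge that starts in the rail, home at the stop; 72 x 56 x 30 mm, white body on a grey runner plate, about 0.12 kg. Origin: centre of the underside; x to the nose, y to its left, z up. Friction on rail and deck is about 0.18: cartridges slide down the slope unaided or when pushed
- cartridge_deck: reagent cartridge that starts on the loading deck, nose towards the rail, a little askew; same shape and axes. Runner plate 72 x 56 x 8 mm with chamfered nose corners; the body on it is 30 mm wide, 30 mm high over all, its middle line at y = -5 mm: the bare ledge is 18 mm wide on the left, 8 mm on the right
- cartridge_bench: reagent cartridge that starts on the worktop to the right of the magazine, facing any way; same shape and axes. Its body has parallel sides to grip from above from x = -36 to +14 mm, with the fingertips above the 8 mm plate, then tapers in plan to 14 mm width at x = +33. A round foil seal on top lies at x = +6 mm, three thumb ribs at the tail
- dropper: white dropper bottle, 36 mm across, 99 mm high, standing on the worktop behind the magazine's right end; origin at the underside centre; to be left alone
- timer: white bench timer, 76 x 76 x 22 mm, lying at the front left; origin at the underside centre; to be left alone
- label_roll: white roll of labels, 67 mm across, 39 mm high, at the left; origin at the underside centre; to be left alone
- cartridge_in_nose (a point): middle of the lower nose edge of cartridge_in (36 mm ahead of its origin)
- cartridge_in_tail (a point): middle of the lower tail edge of cartridge_in; the tail end is flat, plate and body flush, the body 30 mm wide about y = -5 mm
- cartridge_deck_nose (a point): middle of the lower nose edge of cartridge_deck (36 mm ahead of its origin)
- cartridge_deck_tail (a point): middle of the lower tail edge of cartridge_deck; the tail end is flat, plate and body flush, the body 30 mm wide about y = -5 mm
- cartridge_bench_nose (a point): middle of the lower nose edge of cartridge_bench (36 mm ahead of its origin)
- cartridge_bench_tail (a point): middle of the lower tail edge of cartridge_bench; the tail end is flat, plate and body flush, the body 30 mm wide about y = -5 mm

How it is judged:
On the way, in this order (a step that is already met when the one before it is completed fails the run):
1. the gate is drawn fully out (value of joint gate above 0.05 m), for 0.1 s.
2. one more cartridge lies home in the rail behind the first, nose downhill (x of cartridge_in_nose in the frame of rail between -0.004 and 0.003 m and x of cartridge_in_tail in the frame of rail between -0.076 and -0.069 m and y of cartridge_in_nose in the frame of rail between -0.006 and 0.006 m and y of cartridge_in_tail in the frame of rail between -0.006 and 0.006 m and z of cartridge_in_nose in the frame of rail between -0.004 and 0.005 m and z of cartridge_in_tail in the frame of rail between -0.004 and 0.005 m and ((x of cartridge_deck_nose in the frame of rail between -0.078 and -0.069 m and x of cartridge_deck_tail in the frame of rail between -0.15 and -0.141 m and y of cartridge_deck_nose in the frame of rail between -0.006 and 0.006 m and y of cartridge_deck_tail in the frame of rail between -0.006 and 0.006 m and z of cartridge_deck_nose in the frame of rail between -0.004 and 0.005 m and z of cartridge_deck_tail in the frame of rail between -0.004 and 0.005 m) or (x of cartridge_bench_nose in the frame of rail between -0.078 and -0.069 m and x of cartridge_bench_tail in the frame of rail between -0.15 and -0.141 m and y of cartridge_bench_nose in the frame of rail between -0.006 and 0.006 m and y of cartridge_bench_tail in the frame of rail between -0.006 and 0.006 m and z of cartridge_bench_nose in the frame of rail between -0.004 and 0.005 m and z of cartridge_bench_tail in the frame of rail between -0.004 and 0.005 m))), for 0.2 s.
3. both cartridges lie home in the rail, nose downhill, nose to tail (x of cartridge_in_nose in the frame of rail between -0.004 and 0.003 m and x of cartridge_in_tail in the frame of rail between -0.076 and -0.069 m and y of cartridge_in_nose in the frame of rail between -0.006 and 0.006 m and y of cartridge_in_tail in the frame of rail between -0.006 and 0.006 m and z of cartridge_in_nose in the frame of rail between -0.004 and 0.005 m and z of cartridge_in_tail in the frame of rail between -0.004 and 0.005 m and (((x of cartridge_deck_nose in the frame of rail between -0.078 and -0.069 m and x of cartridge_deck_tail in the frame of rail between -0.15 and -0.141 m and y of cartridge_deck_nose in the frame of rail between -0.006 and 0.006 m and y of cartridge_deck_tail in the frame of rail between -0.006 and 0.006 m and z of cartridge_deck_nose in the frame of rail between -0.004 and 0.005 m and z of cartridge_deck_tail in the frame of rail between -0.004 and 0.005 m) and (x of cartridge_bench_nose in the frame of rail between -0.1505 and -0.141 m and x of cartridge_bench_tail in the frame of rail between -0.2225 and -0.213 m and y of cartridge_bench_nose in the frame of rail between -0.006 and 0.006 m and y of cartridge_bench_tail in the frame of rail between -0.006 and 0.006 m and z of cartridge_bench_nose in the frame of rail between -0.004 and 0.005 m and z of cartridge_bench_tail in the frame of rail between -0.004 and 0.005 m)) or ((x of cartridge_bench_nose in the frame of rail between -0.078 and -0.069 m and x of cartridge_bench_tail in the frame of rail between -0.15 and -0.141 m and y of cartridge_bench_nose in the frame of rail between -0.006 and 0.006 m and y of cartridge_bench_tail in the frame of rail between -0.006 and 0.006 m and z of cartridge_bench_nose in the frame of rail between -0.004 and 0.005 m and z of cartridge_bench_tail in the frame of rail between -0.004 and 0.005 m) and (x of cartridge_deck_nose in the frame of rail between -0.1505 and -0.141 m and x of cartridge_deck_tail in the frame of rail between -0.2225 and -0.213 m and y of cartridge_deck_nose in the frame of rail between -0.006 and 0.006 m and y of cartridge_deck_tail in the frame of rail between -0.006 and 0.006 m and z of cartridge_deck_nose in the frame of rail between -0.004 and 0.005 m and z of cartridge_deck_tail in the frame of rail between -0.004 and 0.005 m)))), for 0.2 s.
At the end, for the whole second after the job is handed in: all three cartridges lie flat in the rail at rest, nose downhill, each touching the stop or the one below to within a few millimetres (the lowest within 4, the next 6, the last 6.5 mm in all), and the gate is shut to within 6 mm (all of step 3 and value of joint gate below 0.006 m and linear speed of each of cartridge_in, cartridge_deck, cartridge_bench below 0.01 m/s).
It fails at once if the dropper bottle is pushed more than 20 mm from its place (distance of dropper from where it was at the start of the episode above 0.02 m).
It fails at once if the timer is pushed more than 20 mm from its place (distance of timer from where it was at the start of the episode above 0.02 m).
It fails at once if the label roll is pushed more than 20 mm from its place (distance of label_roll from where it was at the start of the episode above 0.02 m).
It also fails if it takes over 72 s, if anything falls off the work surface, if the arm or the gripper's body presses on something with over 40 N, if the wrist force passes 120 N, or if a joint passes its speed limit or range.

## Robot

A 6-joint arm with a two-finger parallel gripper is mounted at the origin on a cart in front of the work surface, level with it; the furniture and walls round the work are solid. World frame = base frame: x ahead of the robot, y to its left, z up, the work surface at z = 0. Lengths are in m, angles in rad, forces in N, time in s.
With the tool pointing down it reaches from about 0.25 to 0.725 m from the base axis. Payload 4 kg.
Tool frame: the origin (TCP) lies between the finger pads; the fingertips stand 8 mm ahead of it and the grasp point (between the pads) lies 11 mm behind it (bot.tip_reach is the distance from the TCP to the fingertips, in m); z points along the fingers, y is the line along which they close (so a half turn about z gives the same grasp; the last joint's range is limited). The gripper opens to 85 mm and grips with 20 to 120 N. Pads are 22 mm wide; open, the fingers measure 114 mm over their backs; the gripper's body (76 mm by 85 mm) begins 54 mm behind the grasp point. The pads swing forward as they close: fully open they stand 13 mm farther back than shut.
Start: joints at [-1.203, 0.241, 0.005, 1.335, 0, 1.571], TCP at [0.18, -0.467, 0.239] pointing down, gripper open.
Joint ranges: [-2.72, 2.72], [-1.05, 1.87], [-1.09, 1.28], [-1.99, 2.15], [-1.42, 1.44], [-3.14, 3.14]. Speed limits (rad/s): [2.79, 2.79, 3.14, 3.14, 3.14, 3.14].

## Interface

Orientations are given as a unit quaternion [x, y, z, w].
In Python, from workcell import bot gives the robot as it stands.
- The arm moves only by the tool move_arm, never from a script. Its argument "deltas" is a list of rows, each a list of 7 numbers: the opening, from 0 (shut) to 1 (fully open), then the shift along the tool's x, y, z in mm, then the turn, a rotation vector about the tool's x, y, z in degrees. In form: [[gripper, tx, ty, tz, ax, ay, az], ...]. A call has 1 to 10 rows; each row shifts and turns the commanded pose from where the row before left it, along the tool's axes as they then stand; what a row does not reach is not made up. A row lasts 1/12 s, in which the tool goes at most 41.7 mm and 7.16 degrees, less where a joint would pass 70% of its speed; a pose out of reach is approached as far as the arm can. A call is refused whole if a number of a shift passes 41.7 or a number of a turn 7.16, either way. A call with a gripper value outside its range is refused whole. The fingers move at their own pace and stop on an object; the grip force is fixed at half the most. Time passes only in rows, so rows that do not move let the fingers close. It gives the time, the measured TCP pose, the force, the opening and the grip force at its end, in the units of the state.
- bot.get_obs(): the state, without advancing time (a new reading comes with each control period).
- bot.camera(name): name is "scene" or "side" or "wrist"; returns the picture (480x640x3 uint8, blue, green, red); there is no depth.
- bot.calibration(name): a dict with "K" (3x3 intrinsics, pixels), "position" and "orientation" of the camera in the world. Camera axes: x right, y down, z forward; pixel columns grow to the right and rows downward; lengths in m; the calibration is good to about 2 mm. A picture is of the moment at which its call begins: read the wrist's pose just before it. calibration takes no time and is no camera call; for the wrist camera it gives the pose at the moment of the call.
- bot.job_done(): hands the job in; it is judged then, once.
Trained networks look in the newest picture that a camera, given by its name, has taken for a name from the list of things; names that differ only in an ending like _2 or _b are one class to them, and where a whole thing is asked for, a point or a joint stands for the part that bears it (a point fixed in the world has none). Each returns a list of dicts, best first, with "conf" (0 to 1); they miss things now and then, are a little off and sometimes report something else, mostly with a low value. They report only what shows in the picture. A call takes as long as a camera call.
- bot.outline_of(query, camera): "pixels" (480x640 bool, what is visible of it) and "rect" ([left, top, width, height] in pixels, round what is visible of it).
The state is a dict: "clock": time; "joint_pos": joint angles; "joint_vel": joint speeds; "tau": joint torques, N m; "eef_pos": TCP position; "tool_rot": TCP orientation; "ft_force": force on the tool from outside, world axes, zero at the start; "ft_torque": the same for the moment, N m; "grip_width": finger opening in m; "grasp_force": force on a finger pad.
Only numpy, scipy, OpenCV 4.12 (cv2) and the standard library are available. Lean on these libraries where they do the work, as an engineer would, in place of code of your own. Each camera call takes 0.05 s, during which the arm holds its last target. There are 200 camera calls.

## Working session

There is one attempt and no reset: what is moved stays moved. The work goes in short steps, Python scripts to look and compute and a tool call to move; the robot and the scene stay as the last step left them, time stands still between calls to the robot, and variables do not carry over. Pictures are saved under pics/ and viewed, at most 10 in all, crops included, and the job is handed in when it is done.

Besides the shell and the picture viewer there is one more tool, called after ">>>" as name(argument=value, ...) on one line, values as JSON. move_arm: Moves the arm, as the interface text tells. Its arguments: {"type":"object","properties":{"deltas":{"type":"array","items":{"type":"array","items":{"type":"number"}}}},"required":["deltas"]}

```bash
ls; mkdir -p pics; cat > h.py <<'E'
import numpy as np, cv2
from scipy.spatial.transform import Rotation as R
from workcell import bot
def cal(n):
    c=bot.calibration(n); return np.array(c["K"]),np.array(c["position"]),R.from_quat(c["orientation"]).as_matrix()
def ray(n,uv,z,c=None):
    K,p,M=c or cal(n); d=M@np.linalg.inv(K)@np.array([uv[0],uv[1],1.]); return p+d*(z-p[2])/d[2]
def proj(n,X,c=None):
    K,p,M=c or cal(n); q=K@(M.T@(np.asarray(X)-p)); return q[:2]/q[2]
E
python3 - <<'E'
from h import *
o=bot.get_obs(); print({k:np.round(v,3) for k,v in o.items()})
for n in("scene","side"):
    im=bot.camera(n); cv2.imwrite(f"pics/{n}0.png",im)
    c=cal(n); print(n,c[0][0,0],c[0][:2,2],c[1],c[2][:,2])
    for q in("magazine","gate_knob","gate","cartridge_in","cartridge_deck","cartridge_bench","dropper","timer","label_roll"):
        for r in bot.outline_of(q,n)[:4]: print(q,round(r["conf"],2),np.round(r["rect"]))
E
```

```text
pics
{'clock': np.float64(0.0), 'joint_pos': array([-1.203,  0.241,  0.004,  1.335, -0.   ,  1.571]), 'joint_vel': array([ 0.   ,  0.   , -0.001,  0.   ,  0.   ,  0.001]), 'tau': array([-1.0000e-03, -3.7232e+01,  2.5241e+01,  1.7000e-02, -0.0000e+00,
        0.0000e+00]), 'eef_pos': array([ 0.18 , -0.466,  0.238]), 'tool_rot': array([ 0.983,  0.183, -0.   , -0.001]), 'ft_force': array([ 0.391,  0.562, -0.015]), 'ft_torque': array([-0.034,  0.097, -0.021]), 'grasp_force': np.float64(0.0), 'grip_width': np.float64(0.085)}
scene 558.6335435332918 [322.49518256 240.89924212] [-0.14885213 -1.13617367  0.94157779] [ 0.45059395  0.72462672 -0.5214223 ]
magazine 0.67 [298. 213.  97.  98.]
gate_knob 0.68 [303. 234.  28.  14.]
gate 0.53 [304. 231.  30.  15.]
cartridge_in 0.69 [352. 272.  24.  23.]
cartridge_deck 0.46 [352. 354.  34.  32.]
cartridge_deck 0.44 [306. 217.  12.  17.]
cartridge_bench 0.61 [351. 355.  32.  31.]
dropper 0.73 [410. 290.  12.  35.]
timer 0.55 [234. 242.  19.  17.]
timer 0.34 [354. 268.  25.  27.]
side 472.5913231676198 [321.6194749 242.7872822] [0.16725255 0.88044057 0.66321189] [ 0.33815884 -0.80780468 -0.48280451]
magazine 0.6 [253. 235.  87.  98.]
gate_knob 0.63 [290. 238.  43.  21.]
cartridge_in 0.77 [310. 235.  22.  12.]
cartridge_deck 0.92 [263. 262.  34.  29.]
cartridge_bench 0.64 [387. 217.  26.  21.]
dropper 0.82 [319. 204.  10.  32.]
dropper 0.25 [312. 235.  19.  13.]
timer 0.58 [298. 352.  44.  37.]
label_roll 0.48 [230. 362.  10.  27.]
```

```bash
python3 - <<'E'
import cv2,numpy as np
a=cv2.imread("pics/scene0.png")[190:410,200:460]; b=cv2.imread("pics/side0.png")[190:410,200:460]
m=np.vstack([cv2.resize(a[:,:],(700,592),interpolation=cv2.INTER_CUBIC)]); cv2.imwrite("pics/s0c.png",m)
cv2.imwrite("pics/d0c.png",cv2.resize(b,(700,592),interpolation=cv2.INTER_CUBIC))
E
```

```text
(no output)
```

View pics/s0c.png

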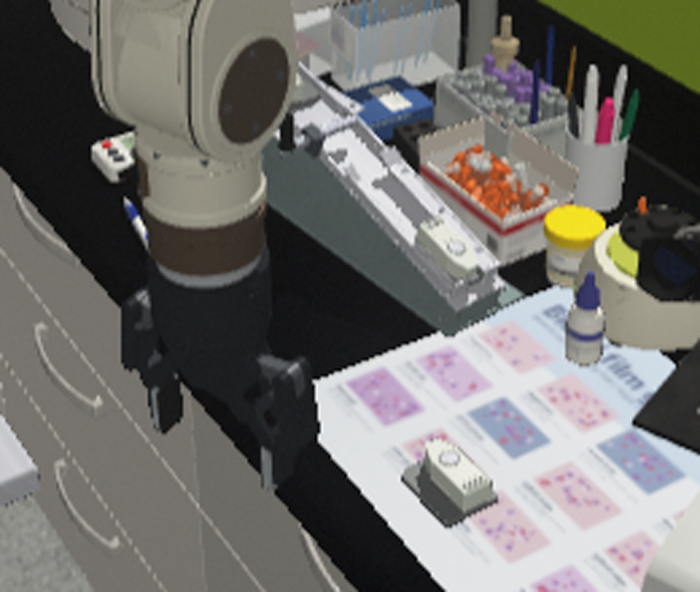

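View pics/d0c.png

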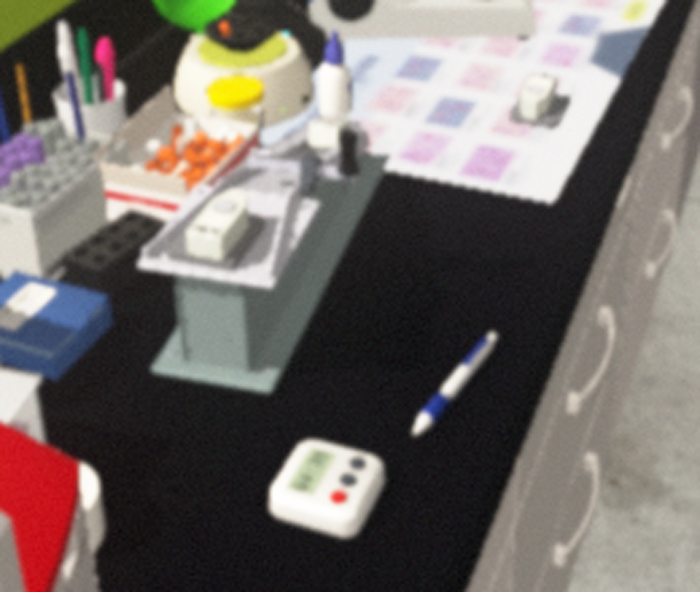

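```bash
python3 - <<'E'
from h import *
f=lambda x,y:(200+x*260/700,190+y*220/592)
for nm,p,z in (("deck rear far",(138,268),.107),("deck rear near",(275,283),.107),("base rear far",(152,370),.004),("base rear near",(272,390),.004),("knob top side",(350,128),.107-.008+.02+.03)): print(nm,np.round(ray("side",f(*p),z),3))
for nm,p,z in (("bench seal",(450,458),.03),("plate left corner",(402,477),.008),("plate bottom",(450,523),.008),("plate right",(497,492),.008),("in seal",(457,247),.045),("knob",(286,118),.13),("base right front",(447,330),.004),("dropper",(585,360),.0)): print(nm,np.round(ray("scene",f(*p),z),3))
c=cal("wrist"); o=bot.get_obs(); T=R.from_quat(o["tool_rot"]).as_matrix()
print("wrist cam in tool",T.T@(c[1]-o["eef_pos"]),"\n",np.round(T.T@c[2],3),c[0]); print(np.round(T,3))
E
```

```text
deck rear far [0.619 0.186 0.107]
deck rear near [0.512 0.168 0.107]
base rear far [0.62  0.182 0.004]
base rear near [0.518 0.17  0.004]
knob top side [ 0.519 -0.009  0.149]
bench seal [ 0.442 -0.374  0.03 ]
plate left corner [ 0.408 -0.352  0.008]
plate bottom [ 0.411 -0.418  0.008]
plate right [ 0.466 -0.411  0.008]
in seal [ 0.619 -0.144  0.045]
knob [0.534 0.05  0.13 ]
base right front [ 0.563 -0.206  0.004]
dropper [ 0.65  -0.311  0.   ]
wrist cam in tool [ 0.08069215 -0.00208164 -0.13406578] 
 [[-0.    -0.95  -0.311]
 [ 1.    -0.     0.   ]
 [-0.    -0.311  0.95 ]] [[361.29083022   0.         319.67080725]
 [  0.         361.29083022 237.83958701]
 [  0.           0.           1.        ]]
[[ 0.933  0.36   0.   ]
 [ 0.36  -0.933 -0.   ]
 [ 0.     0.    -1.   ]]
```

>>> move_arm(deltas=[[1, 31, -9, -9, 0, 0, 0], [1, 31, -9, -9, 0, 0, 0], [1, 31, -9, -9, 0, 0, 0], [1, 31, -9, -9, 0, 0, 0], [1, 31, -9, -9, 0, 0, 0], [1, 31, -9, -9, 0, 0, 0], [1, 31, -9, -9, 0, 0, 0], [1, 0, 0, 0, 0, 0, 0], [1, 0, 0, 0, 0, 0, 0]])

```text
clock: 1.75
eef_pos: [0.3609, -0.329, 0.3028]
tool_rot: [0.983, 0.185, 0.0, 0.001]
ft_force: [0.4, 0.1, -0.2]
grip_width: 0.0853
grasp_force: 0.0
```

```bash
cat >> h.py <<'E'
def look(tag,qs,n="wrist",show=True):
    o=bot.get_obs(); c=cal(n); im=bot.camera(n); np.savez(f"pics/{tag}.npz",K=c[0],p=c[1],M=c[2]); cv2.imwrite(f"pics/{tag}.png",im)
    res={}
    for q in qs:
        r=bot.outline_of(q,n); res[q]=r
        for a in r[:3]: print(q,round(a["conf"],2),np.round(a["rect"]))
    return im,c,res
def saved(tag):
    d=np.load(f"pics/{tag}.npz"); return d["K"],d["p"],d["M"]
E
python3 - <<'E'
from h import *
o=bot.get_obs(); print(o["clock"],o["eef_pos"],o["tool_rot"])
look("w1",["cartridge_bench","dropper","magazine"])
E
```

```text
1.75 [ 0.36092145 -0.32899322  0.30275632] [9.82799112e-01 1.84676789e-01 2.33112780e-04 5.77802969e-04]
cartridge_bench 0.82 [351. 110.  77.  64.]
```

View pics/w1.png

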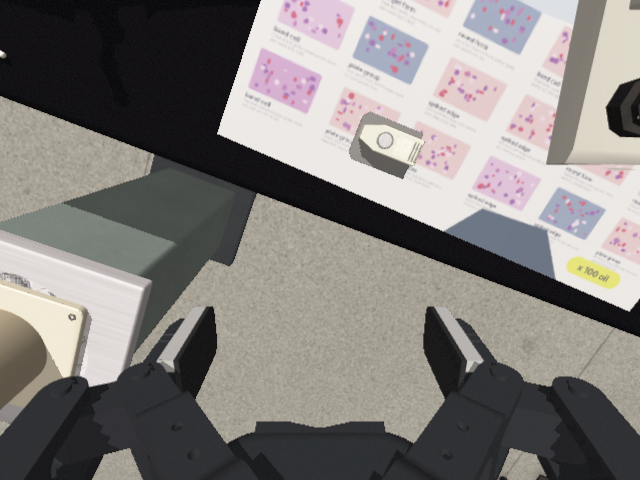

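```bash
python3 - <<'E'
from h import *
c=saved("w1")
for nm,p,z in (("seal",(385.5,141),.03),("ribs mid",(414,151.5),.03),("nose tip top",(361,130),.03),("tail near plate",(405,178),.008),("nose near plate",(350,156),.008),("top tail far",(422,141),.03),("top tail near",(415,165),.03)): print(nm,np.round(ray("",p,z,c),4))
E
python3 - <<'E'
import cv2
im=cv2.imread("pics/w1.png")[90:200,320:460]; cv2.imwrite("pics/w1c.png",cv2.resize(im,(763,600),interpolation=cv2.INTER_CUBIC))
E
```

```text
seal [ 0.4409 -0.3731  0.03  ]
ribs mid [ 0.4421 -0.407   0.03  ]
nose tip top [ 0.4418 -0.3437  0.03  ]
tail near plate [ 0.411  -0.4164  0.008 ]
nose near plate [ 0.4109 -0.3457  0.008 ]
top tail far [ 0.4554 -0.4102  0.03  ]
top tail near [ 0.4293 -0.4144  0.03  ]
```

View pics/w1c.png

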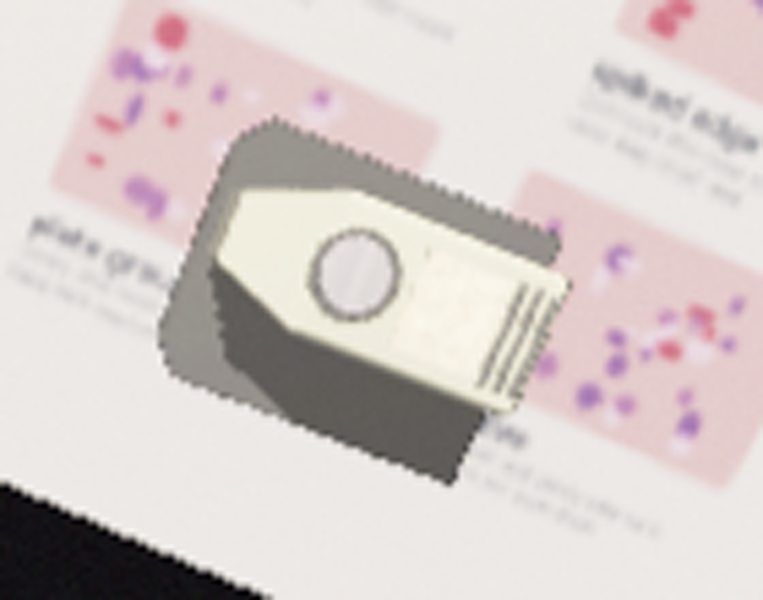

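>>> move_arm(deltas=[[0.5, 29, -27.5, 0, 0, 0, 0], [0.5, 29, -27.5, 0, 0, 0, 0], [0.5, 29, -27.5, 0, 0, 0, 0], [0.5, 29, -27.5, 0, 0, 0, 0], [0.5, 29, -27.5, 0, 0, 0, 0], [0.5, 29, -27.5, 0, 0, 0, 0], [0.5, 29, -27.5, 0, 0, 0, 0], [0.5, 29, -27.5, 0, 0, 0, 0], [0.5, 29, -27.5, 0, 0, 0, 0], [0.5, 29, -27.5, 0, 0, 0, 0]])

```text
clock: 2.78
eef_pos: [0.5316, 0.0315, 0.3021]
tool_rot: [0.983, 0.182, -0.0, 0.0]
ft_force: [1.2, -0.1, 0.1]
grip_width: 0.0427
grasp_force: 0.0
```

>>> move_arm(deltas=[[0.5, 0, 0, 0, 0, 0, 6.5], [0.5, 0, 0, 0, 0, 0, 6.5], [0.5, 0, 0, 0, 0, 0, 0]])

```text
clock: 3.03
eef_pos: [0.5313, 0.0308, 0.3015]
tool_rot: [0.998, 0.069, -0.001, 0.0]
ft_force: [-0.4, 0.2, -0.2]
grip_width: 0.0426
grasp_force: 0.0
```

```bash
python3 - <<'E'
from h import *
o=bot.get_obs(); print(o["clock"],o["eef_pos"],o["tool_rot"],o["joint_pos"])
look("w2",["gate_knob","cartridge_deck","magazine"])
E
```

```text
3.0333 [0.53128373 0.03077371 0.30149351] [ 9.97593493e-01  6.93295181e-02 -7.93459683e-04  1.05756130e-04] [ 5.79861407e-02  2.91148654e-01  2.32779442e-01  1.51401152e+00
 -2.29587443e-04  3.06080858e+00]
gate_knob 0.55 [328. 132.  22. 124.]
gate_knob 0.53 [309. 112. 240. 144.]
cartridge_deck 0.66 [328. 132.  24. 122.]
cartridge_deck 0.61 [163. 103.  97.  77.]
magazine 0.62 [160.  76. 393. 181.]
```

View pics/w2.png

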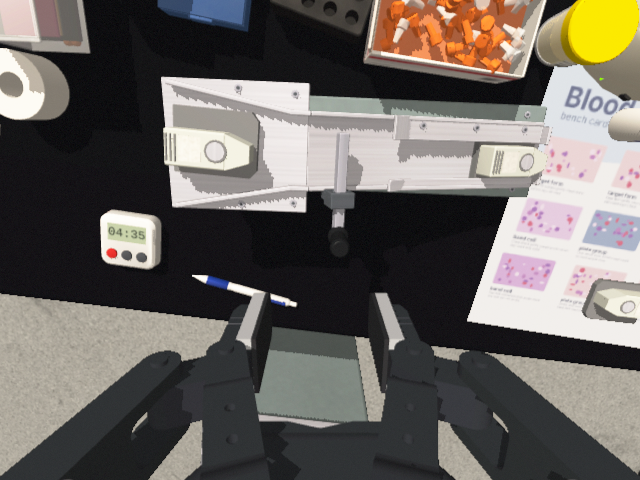

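```bash
cat > fit.py <<'E'
from h import *
from scipy.optimize import least_squares
c=saved("w2")
P=np.array([[-188,-56,107],[-63,-56,107],[-188,56,107],[-63,56,107]])/1e3
U=np.array([[174,206.5],[306,212],[162,77],[310,83.5]])
def mag(v,X): 
    a=v[2]; X=np.asarray(X); return np.array([v[0]+np.cos(a)*X[0]-np.sin(a)*X[1],v[1]+np.sin(a)*X[0]+np.cos(a)*X[1],X[2]])
r=least_squares(lambda v:np.ravel([proj("",mag(v,p),c)-u for p,u in zip(P,U)]),[.59,0,-1.45])
V=r.x
if __name__=="__main__":
    print(V,np.degrees(V[2]),np.round(r.fun,1)); np.save("V.npy",V)
    for z in (.10,.115,.125,.139,.15,.16): print("knob axis z",z,np.round(proj("",mag(V,[-.039,-.064,z]),c),1))
    print("knob world",mag(V,[-.039,-.064,0]))
    inv=lambda w:np.array([[np.cos(V[2]),np.sin(V[2])],[-np.sin(V[2]),np.cos(V[2])]])@(w[:2]-V[:2])*1e3
    for n,p,z in (("seal",(215,152),.137),("tail far",(165,127),.137),("tail near",(164,168),.137),("nose far",(253,146),.137),("nose near",(253,164),.137),("plate nose far",(258,116),.115),("plate near edge",(205,178),.115)): print(n,np.round(inv(ray("",p,z,c)),1))
    for n,x,y,z in (("stop floor",-63+250*.951,0,107-250*.309),):
        print(n,np.round(proj("",mag(V,np.array([x,y,z])/1e3),c)))
E
python3 fit.py
python3 - <<'E'
import cv2
im=cv2.imread("pics/w2.png")[60:280,140:400]; cv2.imwrite("pics/w2c.png",cv2.resize(im,(709,600),interpolation=cv2.INTER_CUBIC))
E
```

```text
[ 0.58844088 -0.01309549 -1.47235442] -84.35969406009359 [-1.2  0.9  1.   0.6 -0.8 -0.5  0.9 -0.5]
knob axis z 0.1 [332.  219.9]
knob axis z 0.115 [332.5 224.2]
knob axis z 0.125 [332.9 227.3]
knob axis z 0.139 [333.5 231.9]
knob axis z 0.15 [334.  235.9]
knob axis z 0.16 [334.4 239.7]
knob world [0.52091769 0.01942558 0.        ]
seal [-137.9   -1. ]
tail far [-176.4   16.7]
tail near [-180.2  -15.5]
nose far [-107.2    4.9]
nose near [-107.4   -9.3]
plate nose far [-106.4   27.9]
plate near edge [-154.  -26.]
stop floor [527. 154.]
```

View pics/w2c.png

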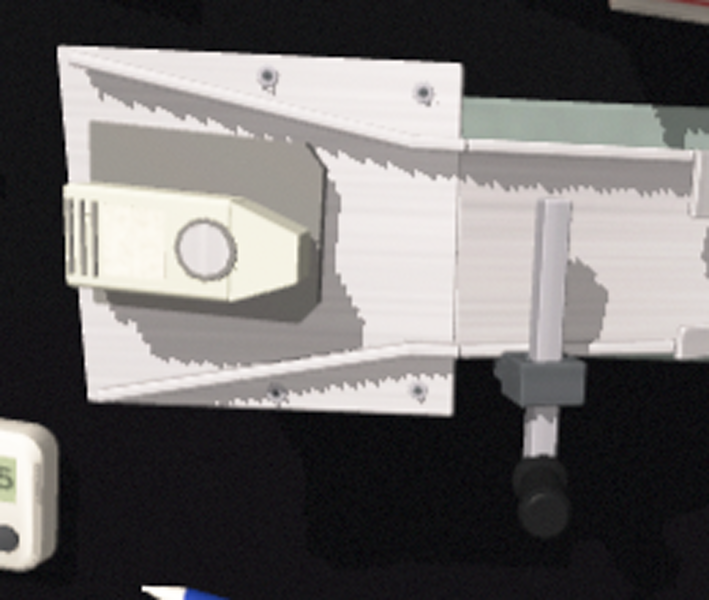

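>>> move_arm(deltas=[[0.4, -13.5, 15.5, 0, 0, 0, 0], [0.4, 0, 0, 40, 0, 0, 0], [0.4, 0, 0, 40, 0, 0, 0], [0.4, 0, 0, 40, 0, 0, 0], [0.4, 0, 0, 25, 0, 0, 0], [0.4, 0, 0, 19, 0, 0, 0], [0.4, 0, 0, 0, 0, 0, 0], [0.05, 0, 0, 0, 0, 0, 0], [0.05, 0, 0, 0, 0, 0, 0], [0.05, 0, 0, 0, 0, 0, 0]])

```text
clock: 4.07
eef_pos: [0.5208, 0.0129, 0.1394]
tool_rot: [0.998, 0.07, 0.001, 0.001]
ft_force: [-0.4, -3.9, -4.0]
grip_width: 0.0139
grasp_force: 58.5
```

>>> move_arm(deltas=[[0.05, 0, 0, 0, 0, 0, 0], [0.05, 0, 0, 0, 0, 0, 0], [0.05, 0, 0, 0, 0, 0, 0]])

```text
clock: 4.32
eef_pos: [0.5208, 0.013, 0.1393]
tool_rot: [0.998, 0.07, 0.001, 0.001]
ft_force: [-0.9, -5.0, -1.5]
grip_width: 0.0136
grasp_force: 58.8
```

>>> move_arm(deltas=[[0.05, -10, -0.4, 0, 0, 0, 0], [0.05, -12, -0.5, 0, 0, 0, 0], [0.05, -12, -0.5, 0, 0, 0, 0], [0.05, -12, -0.5, 0, 0, 0, 0], [0.05, -10, -0.4, 0, 0, 0, 0], [0.05, 0, 0, 0, 0, 0, 0], [0.05, 0, 0, 0, 0, 0, 0], [0.05, 0, 0, 0, 0, 0, 0]])

```text
clock: 4.98
eef_pos: [0.4722, 0.0082, 0.1397]
tool_rot: [0.997, 0.07, 0.008, 0.001]
ft_force: [17.8, -3.4, -17.2]
grip_width: 0.0136
grasp_force: 61.0
```

```bash
python3 - <<'E'
from h import *
o=bot.get_obs(); print(o["clock"],o["eef_pos"],o["ft_force"],o["ft_torque"],o["joint_pos"],o["tau"])
a=bot.camera("wrist")
c=cal("wrist"); np.savez("pics/w3.npz",K=c[0],p=c[1],M=c[2]); cv2.imwrite("pics/w3.png",a)
b=bot.camera("side"); b=b[200:320,220:380]; cv2.imwrite("pics/m3.png",np.hstack([cv2.resize(a,(400,300)),cv2.resize(b,(400,300),interpolation=cv2.INTER_CUBIC)]))
E
```

```text
4.9833 [0.47218919 0.00822371 0.13972145] [ 17.83281129  -3.36976756 -17.24476466] [-0.59075686 -3.6183086  -0.01483743] [ 1.77452207e-02  2.45108398e-01 -2.60826307e-01  1.04895990e+00
 -5.28763213e-04  3.01848546e+00] [ 1.78194243e+00 -4.17056572e+01  1.87194496e+01  6.74003541e+00
  9.70671885e-01 -1.81062188e-02]
```

View pics/m3.png

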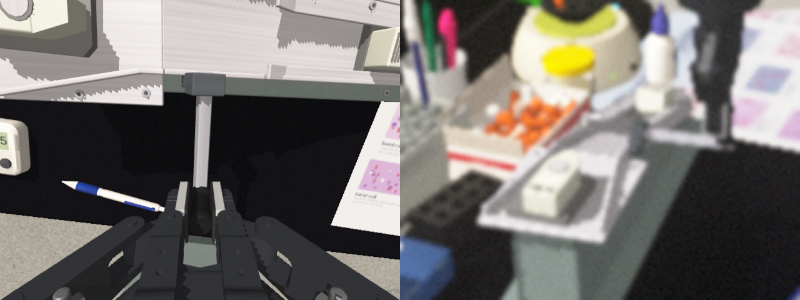

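>>> move_arm(deltas=[[0.05, -5, -0.2, 0, 0, 0, 0], [0.05, 0, 0, 0, 0, 0, 0], [0.05, 0, 0, 0, 0, 0, 0], [0.05, 0, 0, 0, 0, 0, 0]])

```text
clock: 5.42
eef_pos: [0.4721, 0.0082, 0.14]
tool_rot: [0.997, 0.071, 0.012, 0.0]
ft_force: [30.5, -2.8, -27.9]
grip_width: 0.0139
grasp_force: 59.9
```

>>> move_arm(deltas=[[0.05, 6, 0.2, 0, 0, 0, 0], [0.05, 6, 0.2, 0, 0, 0, 0], [0.05, 0, 0, 0, 0, 0, 0], [0.5, 0, 0, 0, 0, 0, 0], [0.5, 0, 0, 0, 0, 0, 0], [0.5, 0, 0, 0, 0, 0, 0], [0.5, 0, 0, -30, 0, 0, 0], [0.5, 0, 0, -40, 0, 0, 0], [0.5, 0, 0, -40, 0, 0, 0], [0.5, 30, 0, -40, 0, 0, 0]])

```text
clock: 6.25
eef_pos: [0.493, 0.0128, 0.2853]
tool_rot: [0.998, 0.07, -0.0, -0.0]
ft_force: [1.6, -0.3, 0.4]
grip_width: 0.0426
grasp_force: 0.0
```

```bash
python3 - <<'E'
from h import *
o=bot.get_obs(); print(o["clock"],o["eef_pos"],o["tool_rot"],o["ft_force"])
im,c,_=look("w4",["gate_knob"])
V=np.load("V.npy")
from fit import mag
for y in (-.064,-.113,-.121): print(y,[np.round(proj("",mag(V,[-.0335,y,z]),c),1) for z in (.125,.161)])
print([np.round(proj("",mag(V,p),c),1) for p in ([-.188,-.056,.107],[-.063,-.056,.107])])
x=60;y0=100
cv2.imwrite("pics/w4c.png",cv2.resize(im,(800,600)))
E
```

```text
6.25 [0.49299727 0.01282313 0.2852584 ] [ 9.97516033e-01  7.04383364e-02 -1.65720965e-04 -4.19832932e-04] [ 1.57700362 -0.34649082  0.38500377]
gate_knob 0.74 [312. 143.  21. 128.]
gate_knob 0.41 [589. 255.  49.  48.]
gate_knob 0.38 [ 77. 180.  66.  62.]
-0.064 [array([325.9, 186.2]), array([326.7, 194.9])]
-0.113 [array([323.2, 242.7]), array([323.6, 258. ])]
-0.121 [array([322.8, 251.4]), array([323.1, 267.6])]
[array([145.3, 165.5]), array([291.7, 171.8])]
```

View pics/w4c.png

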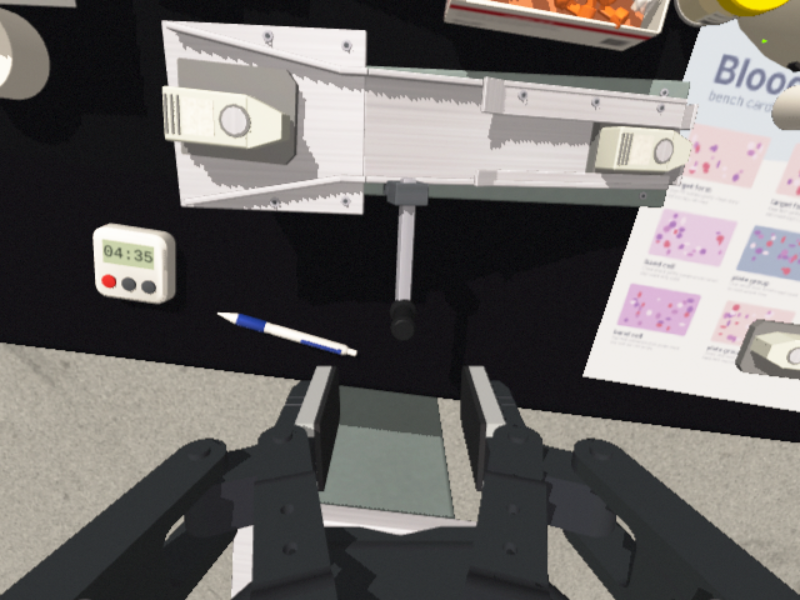

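```bash
python3 - <<'E'
from h import *
from fit import mag
V=np.load("V.npy")
for t,xs in (("w2",(180,200,220,240,260,280,300)),("w4",(150,170,190,210,230,250,270,285))):
    g=cv2.cvtColor(cv2.imread(f"pics/{t}.png"),cv2.COLOR_BGR2GRAY).astype(int); c=saved(t)
    y0=190 if t=="w2" else 150
    out=[]
    for x in xs:
        col=g[y0:y0+40,x]; k=np.argmax(-(np.diff(col))); out.append((x,y0+k+.5+.5))
    # predicted near edge at these columns
    a=proj("",mag(V,[-.188,-.056,.107]),c);b=proj("",mag(V,[-.063,-.056,.107]),c)
    print(t,[(x,y,round(a[1]+(x-a[0])*(b[1]-a[1])/(b[0]-a[0]),1)) for x,y in out])
    # knob rows
    y0,y1,x0,x1=(220,265,325,352) if t=="w2" else (235,280,308,336)
    im=cv2.imread(f"pics/{t}.png")[y0:y1,x0:x1].max(2)
    for i in range(0,y1-y0,2): print(y0+i,''.join('%3d'%(v) if 0 else ' .:-=+*#%@'[min(9,v//14)] for v in im[i]))
E
```

```text
w2 [(180, np.float64(207.0), np.float64(207.7)), (200, np.float64(209.0), np.float64(208.5)), (220, np.float64(209.0), np.float64(209.3)), (240, np.float64(210.0), np.float64(210.0)), (260, np.float64(211.0), np.float64(210.8)), (280, np.float64(212.0), np.float64(211.6)), (300, np.float64(212.0), np.float64(212.4))]
220 ..... .@@@@@@@@@@@@+.... . 
222 ...... @@@@@@@@@@@@=.......
224 .... .:@@@@@@@@@@@%-.  .. .
226 ......-@@@@@@@@@@@#-.... ..
228 ......:---:::::::::........
230 . ...::::::::::::::::......
232 ....::::::::::::::::::.....
234 ...::::::::::::::...::.. ..
236 ...:::.:::::::::::....:.. .
238 . .:::::::::::::::.........
240  ...:.:::::::::::::::..... 
242 .. ...::::==---:::::::.....
244 . ....::---::::::::::::....
246 .  ..::::::::::::::::::....
248 .. ..::::::::::::::::::.. .
250 . ....:::::::::::::::::....
252 .. ....:::::::::::::::... .
254 .........::::::::::::.. .. 
256 .. ..........::::......... 
258 .... . .. .  ......    ... 
260 . .. ............. ..  ....
262  .. ...... .. .... .  .....
264 ... . ..... ........ ......
w4 [(150, np.float64(166.0), np.float64(165.7
[... 377 characters left out ...]
.......
239 .. ...  @%@@@@@%@@@@+...  ..
241 .......:::-:--:::::::.. ... 
243 .....::::::-::::::::::......
245 .....:::::::::::::::::::....
247 ....:::::::::::::.:...::....
249 ....:::..::::::::.....::....
251 ....:::.:::::::::...........
253 .....:.:::::::::::..........
255 ......:::::::::::::::.......
257 .....::::-=----:-:::::......
259 .....:::--:::::::::::::.....
261 ....:::::::::::::::::::.....
263 .....::::::::::::::::::.....
265 .....::::::::::::::::::.....
267 ......:::::::::::::::::.....
269 ........:::::::::::::.......
271 ..........:::::::::.........
273 ............................
275 ............................
277 ............................
279 ............................
```

```bash
python3 - <<'E'
from h import *
from fit import mag
from scipy.optimize import brentq
V=np.load("V.npy")
for lab,dy,zs,v2,v4 in (("foot far",.0085,(.118,.123,.128),227.5,240.5),("top near",-.0085,(.150,.156,.162,.166),257,272)):
  for z in zs:
    print(lab,z,[round(brentq(lambda g:proj("",mag(V,[-.0335,-.064+dy-g,z]),saved(t))[1]-v,-.05,.1)*1e3,1) for t,v in (("w2",v2),("w4",v4))])
E
```

```text
foot far 0.118 [10.6, 57.8]
foot far 0.123 [9.1, 56.2]
foot far 0.128 [7.6, 54.5]
top near 0.15 [10.1, 57.0]
top near 0.156 [7.8, 54.4]
top near 0.162 [5.4, 51.8]
top near 0.166 [3.9, 50.0]
```

>>> move_arm(deltas=[[0.2, 0, 0, 0, 0, 0, -7.16], [0.2, 0, 0, 0, 0, 0, -7.16], [0.2, 0, 0, 0, 0, 0, -7.16], [0.2, 0, 0, 0, 0, 0, -7.16], [0.2, 0, 0, 0, 0, 0, -7.16], [0.2, 0, 0, 0, 0, 0, -7.16], [0.2, 0, 0, 0, 0, 0, -7.16], [0.2, 0, 0, 0, 0, 0, -7.16], [0.2, 0, 0, 0, 0, 0, -7.16], [0.2, 0, 0, 0, 0, 0, -7.16]])

```text
clock: 7.18
eef_pos: [0.4956, 0.0131, 0.2812]
tool_rot: [0.766, 0.643, 0.0, -0.001]
ft_force: [-0.3, -0.3, -0.1]
grip_width: 0.0173
grasp_force: 0.0
```

>>> move_arm(deltas=[[0.2, 0, 0, 0, 0, 0, -7.16], [0.2, 0, 0, 0, 0, 0, -7.16], [0.2, 0, 0, 0, 0, 0, -1.6], [0.2, 33.6, 18.9, 0, 0, 0, 0], [0.2, 33.6, 18.9, 0, 0, 0, 0], [0.2, 33.6, 18.9, 0, 0, 0, 0], [0.2, 33.6, 18.9, 0, 0, 0, 0], [0.2, 33.6, 18.9, 0, 0, 0, 0], [0.2, 0, 0, 0, 0, 0, 0]])

```text
clock: 7.93
eef_pos: [0.5748, 0.1956, 0.279]
tool_rot: [0.669, 0.743, 0.001, -0.002]
ft_force: [-0.4, -0.9, -1.2]
grip_width: 0.0171
grasp_force: 0.0
```

```bash
cat >> h.py <<'E'
def goto(mx,my,z,yawmag=None):
    """remaining tool-axis shift (mm) and yaw error to a magazine-frame point"""
    V=np.load("V.npy"); a=V[2]; w=np.array([V[0]+np.cos(a)*mx-np.sin(a)*my,V[1]+np.sin(a)*mx+np.cos(a)*my,z])
    o=bot.get_obs(); T=R.from_quat(o["tool_rot"]).as_matrix()
    print("clock",o["clock"],"delta tool mm",np.round(T.T@(w-o["eef_pos"])*1e3,1),"tool x yaw",np.round(np.degrees(np.arctan2(T[1,0],T[0,0])),2),"z axis",np.round(T[:,2],4),"F",np.round(o["ft_force"],1),"grip",round(float(o["grip_width"]),4))
E
python3 - <<'E'
from h import *
goto(-.203,.002,.117)
E
```

```text
clock 7.9333 delta tool mm [ -6.5  -4.7 161.9] tool x yaw 95.99 z axis [-0.0016  0.0029 -1.    ] F [-0.4 -0.9 -1.2] grip 0.0171
```

>>> move_arm(deltas=[[0.2, -5, -4.7, 0, 0, 0, 0], [0.2, 0, 0, 40, 0, 0, 0], [0.2, 0, 0, 40, 0, 0, 0], [0.2, 0, 0, 40, 0, 0, 0], [0.2, 0, 0, 25, 0, 0, 0], [0.2, 0, 0, 14, 0, 0, 0], [0.2, 0, 0, 0, 0, 0, 0], [0.2, 0, 0, 0, 0, 0, 0]])

```text
clock: 8.6
eef_pos: [0.5684, 0.1822, 0.1225]
tool_rot: [0.672, 0.74, -0.001, -0.001]
ft_force: [-0.1, 0.2, -0.1]
grip_width: 0.017
grasp_force: 0.0
```

```bash
python3 - <<'E'
from h import *
goto(-.203,.002,.118)
im,c,r=look("w5",["cartridge_deck"])
E
```

```text
clock 8.6 delta tool mm [6.7 2.8 4.5] tool x yaw 95.52 z axis [-1.9e-03 -5.0e-04 -1.0e+00] F [-0.1  0.2 -0.1] grip 0.017
cartridge_deck 0.79 [290. 334. 105.  94.]
```

>>> move_arm(deltas=[[0.2, 0, 2.8, 4, 0, 0, 0], [0.2, -10, 0, 0, 0, 0, 0], [0.2, -10, 0, 0, 0, 0, 0], [0.2, -10, 0, 0, 0, 0, 0], [0.2, -10, 0, 0, 0, 0, 0], [0.2, -10, 0, 0, 0, 0, 0], [0.2, -10, 0, 0, 0, 0, 0], [0.2, -10, 0, 0, 0, 0, 0], [0.2, 0, 0, 0, 0, 0, 0]])

```text
clock: 9.45
eef_pos: [0.5794, 0.1117, 0.1186]
tool_rot: [0.673, 0.74, -0.0, 0.0]
ft_force: [0.0, 0.8, 0.1]
grip_width: 0.0174
grasp_force: 0.0
```

```bash
python3 - <<'E'
from h import *
goto(-.096,.002,.118)
im,c,r=look("w6",["cartridge_deck"])
E
```

```text
clock 9.45 delta tool mm [-29.1  -1.2   0.7] tool x yaw 95.44 z axis [-0.e+00 -9.e-04 -1.e+00] F [0.  0.8 0.1] grip 0.0174
cartridge_deck 0.75 [289. 336.  63.  93.]
```

>>> move_arm(deltas=[[0.2, -8, 0, 0, 0, 0, 0], [0.2, -8, 0, 0, 0, 0, 0], [0.2, -8, 0, 0, 0, 0, 0], [0.2, -8, 0, 0, 0, 0, 0], [0.2, -6, 0, 0, 0, 0, 0], [0.2, 0, 0, 0, 0, 0, 0], [0.2, 0, 0, 0, 0, 0, 0], [0.2, 0, 0, 0, 0, 0, 0]])

```text
clock: 10.22
eef_pos: [0.5829, 0.0763, 0.1186]
tool_rot: [0.672, 0.741, 0.0, -0.0]
ft_force: [-0.1, -0.2, -0.1]
grip_width: 0.0171
grasp_force: 0.0
```

```bash
python3 - <<'E'
from h import *
goto(-.096,.002,.118)
im,c,r=look("w7",["cartridge_deck"])
for n in("side","scene"): look(n+"7",["cartridge_deck"],n)
E
```

```text
clock 10.2167 delta tool mm [ 6.4 -1.3  0.6] tool x yaw 95.59 z axis [-0.e+00  2.e-04 -1.e+00] F [-0.1 -0.2 -0.1] grip 0.0171
cartridge_deck 0.56 [  0. 412. 182.  67.]
cartridge_deck 0.54 [306. 240.  13.  11.]
cartridge_deck 0.7 [340. 252.  20.  26.]
```

>>> move_arm(deltas=[[0.6, 5, 0, -20, 0, 0, 0], [0.6, 0, 0, -40, 0, 0, 0], [0.6, 0, 0, -40, 0, 0, 0], [0.8, 0, 0, -40, 0, 0, 0], [0.8, -31.5, -10.6, -20, 0, 0, 0], [0.8, -31.5, -10.6, 0, 0, 0, 0], [0.8, -31.5, -10.6, 0, 0, 0, 0], [0.8, -31.5, -10.6, 0, 0, 0, 0], [0.8, 0, 0, 0, 0, 0, 0]])

```text
clock: 11.27
eef_pos: [0.5512, -0.053, 0.2792]
tool_rot: [0.674, 0.739, -0.001, 0.001]
ft_force: [-0.2, 0.7, -0.1]
grip_width: 0.0683
grasp_force: 0.0
```

```bash
python3 - <<'E'
from h import *
from fit import mag
V=np.load("V.npy"); s,k=np.sin(np.radians(18)),np.cos(np.radians(18))
def rail(x,y,z): # m, rail frame -> world
    return mag(V,[-.063+(x+.25)*k+z*s,y,.107-(x+.25)*s+z*k])
goto(0,0,0)
im,c,r=look("w8",["cartridge_deck","cartridge_in"])
for i in (0,1): print("home",i,"seal",np.round(proj("",rail(-.03-.072*i,-.005,.03),c)),"tail top",[np.round(proj("",rail(-.072*(i+1),y,.03),c)) for y in(-.02,.01)])
cv2.imwrite("pics/w8.png",im)
E
```

```text
clock 11.2667 delta tool mm [ 37.1  40.8 279.1] tool x yaw 95.26 z axis [ 1.0e-04 -2.6e-03 -1.0e+00] F [-0.2  0.7 -0.1] grip 0.0683
cartridge_deck 0.93 [337. 207.  42.  78.]
cartridge_in 0.96 [334. 268.  38.  62.]
cartridge_in 0.44 [197.  94. 216. 233.]
cartridge_in 0.39 [342. 207.  34.  73.]
home 0 seal [353. 314.] tail top [array([341., 286.]), array([370., 286.])]
home 1 seal [357. 264.] tail top [array([343., 228.]), array([376., 228.])]
```

View pics/w8.png

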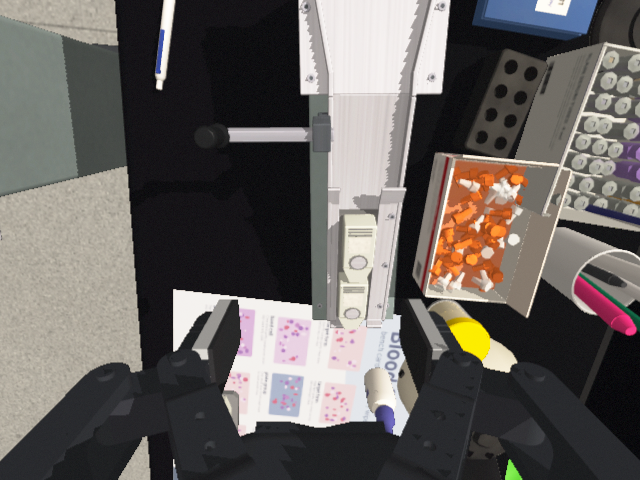

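```bash
cat >> fit.py <<'E'
s_,k_=np.sin(np.radians(18)),np.cos(np.radians(18))
def rail(x,y,z): return mag(V,[-.063+(x+.25)*k_+z*s_,y,.107-(x+.25)*s_+z*k_])
E
python3 - <<'E'
from fit import *
im=cv2.imread("pics/w8.png",0)[200:335,325:390]; g=cv2.resize(im,None,fx=4,fy=4,interpolation=cv2.INTER_CUBIC)
cc=cv2.HoughCircles(g,cv2.HOUGH_GRADIENT,1,100,param1=120,param2=18,minRadius=22,maxRadius=48)
print(cc[0][:4]/4+[325,200,0])
c=saved("w8")
for u in cc[0][:4]/4+[325,200,0]:
    r=least_squares(lambda v:proj("",rail(v[0],v[1],.03),c)-u[:2],[-.06,0]); print("rail x,y of seal",np.round(r.x*1e3,1))
# tail profile
col=im[:,30:38].mean(1); print([(200+i,int(v)) for i,v in enumerate(col)][0:40:1])
print([np.round(proj("",rail(-.144,-.005,z),c),1) for z in (0,.008,.03)])
E
```

```text
[[358.375      264.625        7.67500019]
 [352.375      317.375        9.92500019]
 [377.125      308.625        9.10000038]]
rail x,y of seal [-100.6   -3.6]
rail x,y of seal [-25.1  -5.9]
rail x,y of seal [-38.7  19.9]
[(200, 145), (201, 145), (202, 146), (203, 146), (204, 153), (205, 162), (206, 160), (207, 170), (208, 174), (209, 137), (210, 126), (211, 131), (212, 131), (213, 133), (214, 183), (215, 214), (216, 219), (217, 220), (218, 221), (219, 222), (220, 222), (221, 223), (222, 223), (223, 223), (224, 224), (225, 227), (226, 244), (227, 244), (228, 205), (229, 151), (230, 210), (231, 196), (232, 157), (233, 211), (234, 206), (235, 159), (236, 165), (237, 221), (238, 236), (239, 238)]
[array([356.8, 210. ]), array([357.5, 214.5]), array([359.6, 227.8])]
```

>>> move_arm(deltas=[[0.65, -32, -14, 6, 0, 0, 0], [0.65, -32, -14, 6, 0, 0, 0], [0.65, -32, -14, 6, 0, 0, 0], [0.65, -32, -14, 6, 0, 0, 0], [0.65, -32, -14, 6, 0, 0, 0], [0.65, -32, -14, 6, 0, 0, 0], [0.65, -32, -14, 6, 0, 0, 0], [0.65, -32, -14, 6, 0, 0, 0], [0.65, -32, -14, 6, 0, 0, 0], [0.65, -32, -14, 6, 0, 0, 0]])

```text
clock: 12.25
eef_pos: [0.445, -0.3805, 0.2182]
tool_rot: [0.671, 0.742, 0.0, -0.0]
ft_force: [0.8, -0.9, 0.1]
grip_width: 0.0555
grasp_force: 0.0
```

>>> move_arm(deltas=[[0.65, 0, 0, 20, 0, 0, 4], [0.65, 0, 0, 0, 0, 0, 0], [0.65, 0, 0, 0, 0, 0, 0]])

```text
clock: 12.5
eef_pos: [0.4443, -0.3788, 0.1972]
tool_rot: [0.696, 0.718, 0.0, -0.002]
ft_force: [-0.7, 0.9, 0.2]
grip_width: 0.0555
grasp_force: 0.0
```

```bash
python3 - <<'E'
from fit import *
o=bot.get_obs(); print(o["clock"],o["eef_pos"],bot.tip_reach); goto(0,0,0)
im,c,r=look("w9",["cartridge_bench"])
x,y,w,h=[int(v) for v in r["cartridge_bench"][0]["rect"]]
g=cv2.resize(cv2.cvtColor(im,cv2.COLOR_BGR2GRAY)[y-5:y+h+5,x-5:x+w+5],None,fx=3,fy=3,interpolation=cv2.INTER_CUBIC)
cc=cv2.HoughCircles(g,cv2.HOUGH_GRADIENT,1,60,param1=120,param2=18,minRadius=20,maxRadius=60)
for u in cc[0][:3]/3+[x-5,y-5,0]: print("circle",u,ray("",u[:2],.03,c)[:2])
m=r["cartridge_bench"][0]["pixels"].astype(np.uint8); 
hsv=cv2.cvtColor(im,cv2.COLOR_BGR2HSV)
b=((im.min(2)>150)&(m>0)).astype(np.uint8); b=cv2.morphologyEx(b,cv2.MORPH_CLOSE,np.ones((5,5)))
for nm,q in (("all",m),("body",b)):
    ct=max(cv2.findContours(q,0,2)[0],key=cv2.contourArea); bx=cv2.boxPoints(cv2.minAreaRect(ct)); print(nm,[np.round(ray("",p,.03 if nm=="body" else .004,c)[:2],4) for p in bx])
E
```

```text
12.5 [ 0.44429465 -0.37878742  0.19720256] 0.008
clock 12.5 delta tool mm [360.5 155.8 197.9] tool x yaw 91.75 z axis [-0.0027  0.0031 -1.    ] F [-0.7  0.9  0.2] grip 0.0555
cartridge_bench 0.8 [280. 170.  66.  85.]
circle [317.16666794 212.5          8.33333302] [ 0.44166917 -0.37218562]
all [array([ 0.4071, -0.3422]), array([ 0.4638, -0.3405]), array([ 0.4679, -0.4212]), array([ 0.4068, -0.4231])]
body [array([ 0.4274, -0.3456]), array([ 0.455 , -0.3447]), array([ 0.4578, -0.4116]), array([ 0.4284, -0.4125])]
```

>>> move_arm(deltas=[[0.62, -6, -2.5, 20, 0, 0, 0], [0.62, 0, 0, 40, 0, 0, 0], [0.62, 0, 0, 40, 0, 0, 0], [0.62, 0, 0, 40, 0, 0, 0], [0.62, 0, 0, 25, 0, 0, 0], [0.62, 0, 0, 10, 0, 0, 0], [0.62, 0, 0, 0, 0, 0, 0], [0.62, 0, 0, 0, 0, 0, 0]])

```text
clock: 13.27
eef_pos: [0.4435, -0.3864, 0.0251]
tool_rot: [0.697, 0.718, 0.0, 0.001]
ft_force: [1.1, -0.1, 0.1]
grip_width: 0.053
grasp_force: 0.0
```

```bash
python3 - <<'E'
from fit import *
o=bot.get_obs(); T=R.from_quat(o["tool_rot"]).as_matrix(); print(o["eef_pos"],T.T@(np.array([.442,-.385,.02])-o["eef_pos"])*1e3,o["ft_force"])
E
```

```text
[ 0.44350808 -0.38637916  0.02510806] [ 1.42976339 -1.47402196  5.10409065] [ 1.07578663 -0.10139451  0.05439914]
```

>>> move_arm(deltas=[[0.62, 0, -1.5, 4.5, 0, 0, 0], [0.62, 0, 0, 0, 0, 0, 0], [0.1, 0, 0, 0, 0, 0, 0], [0.1, 0, 0, 0, 0, 0, 0], [0.1, 0, 0, 0, 0, 0, 0], [0.1, 0, 0, 0, 0, 0, 0], [0.1, 0, 0, 0, 0, 0, 0]])

```text
clock: 13.85
eef_pos: [0.4413, -0.3872, 0.0207]
tool_rot: [0.697, 0.717, 0.0, 0.001]
ft_force: [-0.1, 0.2, 6.5]
grip_width: 0.0288
grasp_force: 60.5
```

>>> move_arm(deltas=[[0.1, 0, 0, -15, 0, 0, 0], [0.1, 0, 0, -35, 0, 0, 0], [0.1, 0, 0, -40, 0, 0, 0], [0.1, 0, 0, -40, 0, 0, 0], [0.1, 0, 0, -40, 0, 0, 0], [0.1, 0, 0, -40, 0, 0, -7], [0.1, 0, 0, -20, 0, 0, -7], [0.1, 0, 0, 0, 0, 0, -7], [0.1, 0, 0, 0, 0, 0, -7], [0.1, 0, 0, 0, 0, 0, -7]])

```text
clock: 14.68
eef_pos: [0.4404, -0.3865, 0.2497]
tool_rot: [0.447, 0.895, -0.0, 0.0]
ft_force: [-0.4, -0.0, -1.2]
grip_width: 0.0287
grasp_force: 59.7
```

>>> move_arm(deltas=[[0.1, 0, 0, 0, 0, 0, -7], [0.1, 0, 0, 0, 0, 0, -7], [0.1, 0, 0, 0, 0, 0, -7], [0.1, 0, 0, 0, 0, 0, -7], [0.1, 0, 0, 0, 0, 0, -7], [0.1, 0, 0, 0, 0, 0, -7], [0.1, 0, 0, 0, 0, 0, -7], [0.1, 0, 0, 0, 0, 0, -7], [0.1, 0, 0, 0, 0, 0, -7], [0.1, 0, 0, 0, 0, 0, -7]])

```text
clock: 15.52
eef_pos: [0.4402, -0.3863, 0.2487]
tool_rot: [-0.147, 0.989, 0.0, -0.0]
ft_force: [-0.9, 0.2, -0.5]
grip_width: 0.0286
grasp_force: 59.7
```

>>> move_arm(deltas=[[0.1, 0, 0, 0, 0, 0, -7], [0.1, 0, 0, 0, 0, 0, -7], [0.1, 0, 0, 0, 0, 0, -7], [0.1, 0, 0, 0, 0, 0, -7], [0.1, 0, 0, 0, 0, 0, -7], [0.1, 0, 0, 0, 0, 0, -7], [0.1, 0, 0, 0, 0, 0, -7], [0.1, 0, 0, 0, 0, 0, -7], [0.1, 0, 0, 0, 0, 0, -7], [0.1, 0, 0, 0, 0, 0, 0]])

```text
clock: 16.35
eef_pos: [0.4402, -0.3863, 0.2487]
tool_rot: [-0.641, 0.768, 0.001, -0.0]
ft_force: [0.5, -0.2, -1.4]
grip_width: 0.0285
grasp_force: 59.7
```

```bash
python3 - <<'E'
from fit import *
goto(-.144,-.005,.235)
E
```

```text
clock 16.35 delta tool mm [-530.7  -34.7   14. ] tool x yaw -100.3 z axis [-7.e-04  7.e-04 -1.e+00] F [ 0.5 -0.2 -1.4] grip 0.0285
```

>>> move_arm(deltas=[[0.1, 0, 0, 0, 0, 0, -7], [0.1, 0, 0, 0, 0, 0, -7], [0.1, 0, 0, 0, 0, 0, -2], [0.1, -35.8, -12.8, 0, 0, 0, 0], [0.1, -35.8, -12.8, 0, 0, 0, 0], [0.1, -35.8, -12.8, 0, 0, 0, 0], [0.1, -35.8, -12.8, 0, 0, 0, 0], [0.1, -35.8, -12.8, 0, 0, 0, 0], [0.1, -35.8, -12.8, 0, 0, 0, 0], [0.1, -35.8, -12.8, 0, 0, 0, 0]])

```text
clock: 17.18
eef_pos: [0.5051, -0.1266, 0.2491]
tool_rot: [0.739, -0.673, -0.0, 0.0]
ft_force: [0.9, 0.0, -2.0]
grip_width: 0.0287
grasp_force: 59.7
```

>>> move_arm(deltas=[[0.1, -35.8, -12.8, 0, 0, 0, 0], [0.1, -35.8, -12.8, 0, 0, 0, 0], [0.1, -35.8, -12.8, 0, 0, 0, 0], [0.1, -35.8, -12.8, 0, 0, 0, 0], [0.1, -35.8, -12.8, 0, 0, 0, 0], [0.1, -35.8, -12.8, 0, 0, 0, 0], [0.1, -35.8, -12.8, 0, 0, 0, 0], [0.1, 0, 0, 0, 0, 0, 0], [0.1, 0, 0, 0, 0, 0, 0]])

```text
clock: 17.93
eef_pos: [0.5698, 0.132, 0.2483]
tool_rot: [0.741, -0.671, -0.0, 0.001]
ft_force: [0.6, -1.1, -1.2]
grip_width: 0.0286
grasp_force: 59.7
```

```bash
python3 - <<'E'
from fit import *
goto(-.144,-.005,.135)
look("w10",["cartridge_bench"])
look("s10",["cartridge_bench"],"side")
E
```

```text
clock 17.9333 delta tool mm [  2.2   0.6 113.3] tool x yaw -84.33 z axis [-1.2e-03 -5.0e-04 -1.0e+00] F [ 0.6 -1.1 -1.2] grip 0.0286
cartridge_bench 0.67 [245. 207. 132. 179.]
cartridge_bench 0.75 [263. 210.  37.  27.]
```

>>> move_arm(deltas=[[0.1, 2, 0.5, 20, 0, 0, 0], [0.1, 0, 0, 40, 0, 0, 0], [0.1, 0, 0, 35, 0, 0, 0], [0.1, 0, 0, 15, 0, 0, 0], [0.1, 0, 0, 5, 0, 0, 0], [0.1, 0, 0, 2, 0, 0, 0], [0.1, 0, 0, 0, 0, 0, 0], [0.1, 0, 0, 0, 0, 0, 0]])

```text
clock: 18.8
eef_pos: [0.5712, 0.1276, 0.1342]
tool_rot: [0.74, -0.672, 0.001, -0.002]
ft_force: [0.1, -0.1, -1.1]
grip_width: 0.0286
grasp_force: 59.7
```

```bash
python3 - <<'E'
from fit import *
goto(-.144,-.005,.128)
E
```

```text
clock 18.8 delta tool mm [-2.3  1.6  6.2] tool x yaw -84.47 z axis [ 3.6e-03  8.0e-04 -1.0e+00] F [ 0.1 -0.1 -1.1] grip 0.0286
```

>>> move_arm(deltas=[[0.1, 0, 1, 3, 0, 0, 0], [0.1, 0, 0, 3, 0, 0, 0], [0.1, 0, 0, 0, 0, 0, 0], [0.1, 0, 0, 0, 0, 0, 0]])

```text
clock: 19.13
eef_pos: [0.57, 0.128, 0.1278]
tool_rot: [0.741, -0.672, 0.001, -0.001]
ft_force: [0.3, -0.3, 5.0]
grip_width: 0.0289
grasp_force: 60.7
```

>>> move_arm(deltas=[[0.5, 0, 0, 0, 0, 0, 0], [0.5, 0, 0, 0, 0, 0, 0], [0.5, 0, 0, -10, 0, 0, 0], [0.5, 0, 0, -35, 0, 0, 0], [0.5, 0, 0, -25, 0, 0, 0], [0.2, -30, 0, 0, 0, 0, 0], [0.2, -30, 0, 0, 0, 0, 0], [0.2, 0, 0, 0, 0, 0, 0], [0.2, 0, 0, 0, 0, 0, 0]])

```text
clock: 19.88
eef_pos: [0.5625, 0.1888, 0.1965]
tool_rot: [0.742, -0.671, 0.0, 0.0]
ft_force: [-0.3, 0.2, -0.7]
grip_width: 0.0169
grasp_force: 0.0
```

```bash
python3 - <<'E'
from fit import *
goto(-.202,.001,.118)
im,c,r=look("w11",["cartridge_bench"])
x,y,w,h=[int(v) for v in r["cartridge_bench"][0]["rect"]]
g=cv2.resize(cv2.cvtColor(im,cv2.COLOR_BGR2GRAY)[y:y+h,x:x+w],None,fx=3,fy=3,interpolation=cv2.INTER_CUBIC)
cc=cv2.HoughCircles(g,cv2.HOUGH_GRADIENT,1,60,param1=120,param2=18,minRadius=20,maxRadius=70)
inv=lambda w:np.array([[np.cos(V[2]),np.sin(V[2])],[-np.sin(V[2]),np.cos(V[2])]])@(w[:2]-V[:2])*1e3
if cc is not None:
  for u in cc[0][:3]/3+[x,y,0]: print("circle",u,inv(ray("",u[:2],.137,c)))
print([np.round(proj("",mag(V,p),c)) for p in ([-.127,-.005,.137],[-.169,.01,.137],[-.169,-.02,.137])])
E
```

```text
clock 19.8833 delta tool mm [ 1.5 -7.  78.5] tool x yaw -84.25 z axis [ 0.e+00 -1.e-04 -1.e+00] F [-0.3  0.2 -0.7] grip 0.0169
cartridge_bench 0.56 [259.  73. 101. 134.]
cartridge_bench 0.44 [204.   1. 208. 222.]
circle [317.5        131.5         14.30000019] [-131.55374906   -4.48599414]
[array([319., 122.]), array([291., 203.]), array([346., 203.])]
```

>>> move_arm(deltas=[[0.2, 0, -7, 25, 0, 0, 0], [0.2, 0, 0, 35, 0, 0, 0], [0.2, 0, 0, 15, 0, 0, 0], [0.2, 0, 0, 3, 0, 0, 0], [0.2, 0, 0, 0, 0, 0, 0], [0.2, 0, 0, 0, 0, 0, 0]])

```text
clock: 20.48
eef_pos: [0.5706, 0.1876, 0.1191]
tool_rot: [0.74, -0.672, 0.0, -0.0]
ft_force: [-0.2, 0.7, 0.9]
grip_width: 0.0172
grasp_force: 0.0
```

```bash
python3 - <<'E'
from fit import *
goto(-.09,.001,.118)
E
```

```text
clock 20.4833 delta tool mm [111.5   0.8   1.1] tool x yaw -84.47 z axis [ 1.2e-03  3.0e-04 -1.0e+00] F [-0.2  0.7  0.9] grip 0.0172
```

>>> move_arm(deltas=[[0.2, 10, 0, 0.5, 0, 0, 0], [0.2, 10, 0, 0, 0, 0, 0], [0.2, 10, 0, 0, 0, 0, 0], [0.2, 10, 0, 0, 0, 0, 0], [0.2, 10, 0, 0, 0, 0, 0], [0.2, 10, 0, 0, 0, 0, 0], [0.2, 10, 0, 0, 0, 0, 0], [0.2, 10, 0, 0, 0, 0, 0]])

```text
clock: 21.15
eef_pos: [0.5777, 0.1072, 0.1177]
tool_rot: [0.741, -0.672, 0.0, 0.0]
ft_force: [-0.3, 0.0, 0.0]
grip_width: 0.0172
grasp_force: 0.1
```

>>> move_arm(deltas=[[0.2, 8, 0, 0, 0, 0, 0], [0.2, 8, 0, 0, 0, 0, 0], [0.2, 8, 0, 0, 0, 0, 0], [0.2, 7, 0, 0, 0, 0, 0], [0.2, 0, 0, 0, 0, 0, 0], [0.2, 0, 0, 0, 0, 0, 0], [0.2, 0, 0, 0, 0, 0, 0]])

```text
clock: 21.73
eef_pos: [0.5806, 0.0778, 0.1176]
tool_rot: [0.741, -0.672, -0.0, -0.0]
ft_force: [-0.2, 0.8, 0.5]
grip_width: 0.0171
grasp_force: 0.0
```

```bash
python3 - <<'E'
from fit import *
goto(-.144,.001,.118)
im,c,r=look("w12",["cartridge_bench"])
print([np.round(proj("",rail(-.216,y,z),c)) for y,z in((-.005,0),(-.005,.03))], np.round(proj("",rail(-.174,-.005,.03),c)))
E
```

```text
clock 21.7333 delta tool mm [-52.8   0.2  -0.4] tool x yaw -84.4 z axis [-1.e-04  2.e-04 -1.e+00] F [-0.2  0.8  0.5] grip 0.0171
cartridge_bench 0.82 [248.   1. 145. 166.]
[array([335., 162.]), array([338., 144.])] [338.  20.]
```

>>> move_arm(deltas=[[0, -5, 0, -10, 0, 0, 0], [0, 0, 0, -40, 0, 0, 0], [0, 0, 0, -30, 0, 0, 0], [0, 12.6, 30.4, 0, 0, 0, 0], [0, 12.6, 30.4, 0, 0, 0, 0], [0, 12.6, 30.4, 0, 0, 0, 0], [0, 12.6, 30.4, 0, 0, 0, 0], [0, 12.6, 30.4, 0, 0, 0, 0], [0, 0, 0, 0, 0, 0, 0], [0, 0, 0, 0, 0, 0, 0]])

```text
clock: 22.67
eef_pos: [0.434, 0.0051, 0.1987]
tool_rot: [0.741, -0.672, 0.0, -0.001]
ft_force: [0.3, 0.8, 0.1]
grip_width: 0.0002
grasp_force: 0.0
```

```bash
python3 - <<'E'
from fit import *
goto(-.033,-.152,.139)
im,c,r=look("w13",["cartridge_bench","cartridge_deck","gate_knob"])
for nm,y in (("knob top g57",-.121),): print(nm,np.round(proj("",mag(V,[-.0335,y,.161]),c)))
print("tails home plate bottom",[np.round(proj("",rail(-.072*i,-.005,0),c)) for i in (1,2,3)],"top seal",[np.round(proj("",rail(-.072*i+.042,-.005,.03),c)) for i in (1,2,3)])
E
```

```text
clock 22.6667 delta tool mm [ 0.3  0.2 59.7] tool x yaw -84.45 z axis [ 1.3e-03  3.0e-04 -1.0e+00] F [0.3 0.8 0.1] grip 0.0002
cartridge_bench 0.71 [ 49. 121.  90. 115.]
cartridge_bench 0.71 [ 30.   0. 253. 286.]
cartridge_bench 0.53 [ 20.   0. 264. 431.]
cartridge_deck 0.92 [ 55.   4.  68. 126.]
cartridge_deck 0.71 [64.  0. 57. 24.]
gate_knob 0.85 [150. 239. 134.  51.]
knob top g57 [261. 278.]
tails home plate bottom [array([106.,  25.]), array([106., 130.]), array([107., 235.])] top seal [array([ 76., -74.]), array([77., 46.]), array([ 77., 165.])]
```

>>> move_arm(deltas=[[0, 0, 0, 35, 0, 0, 0], [0, 0, 0, 24, 0, 0, 0], [0, 0, -10, 0, 0, 0, 0], [0, 0, -10, 0, 0, 0, 0], [0, 0, -10, 0, 0, 0, 0], [0, 0, -10, 0, 0, 0, 0], [0, 0, -10, 0, 0, 0, 0], [0, 0, -8, 0, 0, 0, 0], [0, 0, 0, 0, 0, 0, 0], [0, 0, 0, 0, 0, 0, 0]])

```text
clock: 23.7
eef_pos: [0.4947, 0.0108, 0.1396]
tool_rot: [0.741, -0.672, 0.001, -0.001]
ft_force: [0.0, 0.5, -0.1]
grip_width: 0.0004
grasp_force: 0.0
```

```bash
python3 - <<'E'
from fit import *
goto(-.033,-.088,.139)
E
```

```text
clock 23.7 delta tool mm [ 0.  -3.   0.6] tool x yaw -84.4 z axis [ 0.0029 -0.     -1.    ] F [ 0.   0.5 -0.1] grip 0.0004
```

>>> move_arm(deltas=[[0, 0, -4, 0, 0, 0, 0], [0, 0, -3, 0, 0, 0, 0], [0, 0, 0, 0, 0, 0, 0], [0, 0, 0, 0, 0, 0, 0]])

```text
clock: 24.03
eef_pos: [0.4996, 0.0113, 0.1388]
tool_rot: [0.741, -0.672, 0.0, 0.0]
ft_force: [-2.2, 0.4, 1.1]
grip_width: -0.0003
grasp_force: 1.0
```

>>> move_arm(deltas=[[0, 0, -3, 0, 0, 0, 0], [0, 0, -3, 0, 0, 0, 0], [0, 0, 0, 0, 0, 0, 0], [0, 0, 0, 0, 0, 0, 0]])

```text
clock: 24.37
eef_pos: [0.5, 0.0114, 0.1383]
tool_rot: [0.741, -0.672, -0.004, 0.004]
ft_force: [-16.4, -2.2, 10.5]
grip_width: 0.0
grasp_force: 8.2
```

>>> move_arm(deltas=[[0, 0, 6, 0, 0, 0, 0], [0, 0, 8, 0, 0, 0, 0], [0, 0, 10, -20, 0, 0, 0], [0, 0, 20, -40, 0, 0, 0], [0, 0, 10, -40, 0, 0, 0], [0, -25, 0, -40, 0, 0, 0], [0, -30, 0, 0, 0, 0, 0], [0, -30, 0, 0, 0, 0, 0], [0, 0, 0, 0, 0, 0, 0], [0, 0, 0, 0, 0, 0, 0]])

```text
clock: 25.2
eef_pos: [0.4455, 0.0897, 0.2716]
tool_rot: [0.742, -0.671, 0.001, -0.001]
ft_force: [0.2, 0.4, 0.2]
grip_width: -0.0001
grasp_force: 0.0
```

```bash
python3 - <<'E'
from fit import *
goto(-.033,-.152,.139)
im,c,r=look("w14",["cartridge_bench","cartridge_deck","cartridge_in","gate_knob"])
for g in (0,8,16): print("knob top g",g,[np.round(proj("",mag(V,[-.0335,-.064-g/1e3+dy,z]),c)) for dy,z in((-.0085,.157),(.0085,.121))])
print("tail plate bottom",[np.round(proj("",rail(-.072*i,-.005,0),c)) for i in (1,2,3)],"seal",[np.round(proj("",rail(-.072*i+.042,-.005,.03),c)) for i in (1,2,3)])
cv2.imwrite("pics/w14.png",im)
E
```

```text
clock 25.2 delta tool mm [ 83.3  20.3 132.5] tool x yaw -84.23 z axis [ 1.9e-03  2.0e-04 -1.0e+00] F [0.2 0.4 0.2] grip -0.0001
cartridge_bench 0.78 [117.   0.  73. 103.]
cartridge_in 0.62 [ 87.   2. 164. 290.]
gate_knob 0.85 [109. 101. 132.  26.]
knob top g 0 [array([229., 111.]), array([218., 112.])]
knob top g 8 [array([241., 111.]), array([228., 112.])]
knob top g 16 [array([254., 111.]), array([239., 112.])]
tail plate bottom [array([163., -70.]), array([163.,  19.]), array([163., 109.])] seal [array([ 146., -164.]), array([145., -64.]), array([145.,  36.])]
```

View pics/w14.png

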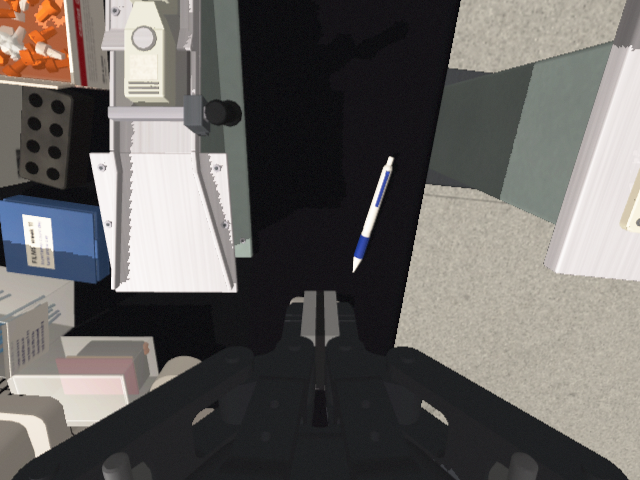

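```bash
python3 - <<'E'
from fit import *
inv=lambda w:np.array([[np.cos(V[2]),np.sin(V[2])],[-np.sin(V[2]),np.cos(V[2])]])@(w[:2]-V[:2])*1e3
for t,pts in (("w2",[("tip",(343,132),.1228),("knob near",(338.5,257),.157),("foot far",(340,227.5),.1228)]),("w4",[("knob near",(321,272),.157),("foot far",(321,240.5),.1228)]),("w14",[("tip",(109,112),.1228),("knob near",(241,112),.157),("foot far",(204,112),.1228),("deck near front",(225,152),.107),("deck near rear",(237,291),.107)])):
    for n,p,z in pts: print(t,n,np.round(inv(ray("",p,z,saved(t))),1))
im=cv2.imread("pics/w14.png").max(2)
for y in range(96,132,2): print(y,' '.join('%3d'%v for v in im[y,100:124:2]),'|',' '.join('%3d'%v for v in im[y,180:250:3]))
E
```

```text
w2 tip [-34.8  18.2]
w2 knob near [-34.7 -79.9]
w2 foot far [-32.5 -64.6]
w4 knob near [ -34.9 -126.5]
w4 foot far [ -35.4 -111.8]
w14 tip [-33.7  24.6]
w14 knob near [-34.1 -80.3]
w14 foot far [-33.5 -45.8]
w14 deck near front [-63.7 -55. ]
w14 deck near rear [-187.8  -56.1]
96  17  15  15  17  15 223 227 129 146 148 149 149 | 103 105 101 102 105 106 102  86  77  80  80  79  78  79 110 109 114 114 112 113 114  58  18  15
98  12  18  16  21  17 224 226 128 145 149 148 149 | 103 106 102 105 107 107 103  85  56  78  78  78  73  77 112 111 113 113 112 111 112  61  15  20
100  11  16  17  20  15 224 227 128 145 150 149 148 | 105 108 103 104 107 109 105  87  50  78  67  37  27  39  94  73  55  76 114 113 112  75  19  13
102  16  13  16  15  17 223 227 130 146 150 150 148 | 103 107 103 103 106 109 105  86  49  51  32  39  38  31  24  27  26  24  32 111 114  77  16  18
104  14  18  16  18  16 223 227 128 145 149 148 150 | 103 108 103 103 109 109 104  86  50  37  42  43  42  41  27  23  24  22  26  51 113  93  15  18
106  13  16  16  18  91 181 184 142 147 157 157 155 | 122 120 103 105 108 1
[... 1174 characters left out ...]
54 | 225 180 105 104 107 109 106  86  51  63  46  42  42  36  29  19  26  28  33  24 109 103  19  19
124  12  13  18  18  16 225 227 126 109 110 147 152 | 229 181 106 107 110 109 108  89  46  48  66  59  33  28  40  36  34  33  29  92 113 102  18  15
126  19  17  18  17  15 226 227 124 109 109 145 154 | 229 225 131  85  85  83  80  82  50  48  68  77  77  70  76 108  80  73  99 112 113 104  19  19
128  14  14  17  17  20 226 227 123 109 109 145 154 | 230 223 227  92  83  79  77  77  75  50  69  78  80  78  79 114 114 113 111 112 113 105  22  17
130  14  16  15  16  19 226 227 124 108 108 145 152 | 229 223 227 224  85  82  78  75  75  64  67  77  79  78  77 115 114 113 113 111 111 106  26  17
```

>>> move_arm(deltas=[[0, -4.4, -40, -7.5, 0, 0, 0], [0, -4.4, -40, -7.5, 0, 0, 0], [0, -4.4, -40, -7.5, 0, 0, 0], [0, -4.4, -40, -7.5, 0, 0, 0], [0, 0, 0, 0, 0, 0, 0], [0, 0, 0, 0, 0, 0, 0]])

```text
clock: 25.95
eef_pos: [0.605, 0.121, 0.2977]
tool_rot: [0.74, -0.672, -0.001, 0.002]
ft_force: [-0.7, 0.4, 0.2]
grip_width: -0.0003
grasp_force: 0.0
```

```bash
python3 - <<'E'
from fit import *
inv=lambda w:np.array([[np.cos(V[2]),np.sin(V[2])],[-np.sin(V[2]),np.cos(V[2])]])@(w[:2]-V[:2])*1e3
im,c,r=look("w15",["gate_knob","cartridge_bench","cartridge_deck","cartridge_in"])
print(c[1],saved("w2")[1])
for a in r["gate_knob"][:1]:
    ys,xs=np.nonzero(a["pixels"]); 
    # extents along rail y at bar's x
    for t,px in (("now near",(xs.max(),np.median(ys[xs>xs.max()-4]))),("now tip",(xs.min(),np.median(ys[xs<xs.min()+4])))):
        for z in (.1228,.157): print(t,px,z,np.round(inv(ray("",px,z,c)),1))
for i in (1,2,3): print("home",i,"tail bottom",np.round(proj("",rail(-.072*i,-.005,0),c)))
p=np.round(proj("",mag(V,[-.0335,-.07,.14]),c)).astype(int); print(p)
g=im.max(2)
for y in range(p[1]-4,p[1]+6,3): print(y,p[0]-30,' '.join('%d'%v for v in g[y,p[0]-30:p[0]+30:2]))
E
```

```text
gate_knob 0.78 [324.  80. 141.  25.]
gate_knob 0.7 [410. 277.  56.  52.]
cartridge_bench 0.87 [319.   0.  67.  91.]
cartridge_deck 0.37 [341.   0.  40.   8.]
cartridge_deck 0.26 [316.   2. 147. 130.]
[0.61309394 0.04367514 0.43176676] [0.61061006 0.04403967 0.43544709]
now near (np.int64(461), np.float64(88.0)) 0.1228 [-30.5 -83.2]
now near (np.int64(461), np.float64(88.0)) 0.157 [-33.1 -70.6]
now tip (np.int64(323), np.float64(94.0)) 0.1228 [-34.7  26.3]
now tip (np.int64(323), np.float64(94.0)) 0.157 [-36.8  26.7]
home 1 tail bottom [358. -76.]
home 2 tail bottom [359.   7.]
home 3 tail bottom [359.  91.]
[452  90]
86 422 18 19 19 33 37 37 27 24 28 34 35 44 42 41 44 43 41 41 42 40 17 18 17 17 19 15 17 19 16 19
89 422 168 206 90 42 40 30 30 28 30 37 46 42 44 43 42 42 42 42 42 42 23 12 17 18 20 15 19 18 19 17
92 422 205 209 48 43 35 32 31 30 31 36 63 45 42 41 42 42 41 42 39 35 16 18 19 17 18 15 19 16 14 17
95 422 217 214 65 41 37 30 34 32 35 37 48 67 43 43 39 42 41 42 38 23 12 17 20 17 19 13 21 15 18 22
```

```bash
python3 -c "
from workcell import bot
print(bot.job_done())"
```

```text
the job is handed in; nothing more can be done
None
```

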